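# Switch on the bench supply

### The job

Switch on the bench power supply, the grey box with two binding posts and a pointer meter on its lid: flip its toggle switch over its centre so that it stays leaning towards the binding posts. Leave the toggle of the similar fan box (the one with the round grille) as it is.

Things in the scene. Friction and masses are not known exactly. Their poses are not given: they have to be found in the camera images.
- bench_supply: Bench supply: grey box 150 x 130 x 60 mm (its x, y, z), fast on the bench, left or right, turned. Origin: centre of its underside, z up; lid at z = 60. Two black binding posts, 18 mm wide, 21 mm tall, on the lid at x = +56, y = +-30; flat meter at x = -53. Toggle at x = y = 0: bushing 18 mm wide, 10 mm tall; steel bat, pivot at z = 66, 44 mm long, 7 mm thick at root, 13 mm at its end.
- supply_toggle (a joint): Lean of the supply's bat in the box's x-z plane (rad): -0.4 to the meter (-x, off: the start; end at x = -17, z = 107 mm), 0 upright, +0.4 to the binding posts (+x, on). Over-centre action: some 1.5 N at the end starts it, the force falls to nothing at upright; past upright it snaps to the other stop and stays.
- fan_box: Fan box, not to be operated: grey box of the same size with the same toggle, fast on the bench. Origin: centre of its underside, z up. A flat round dark grille 42 mm wide on the lid at x = +52 mm, a black cable gland on its +x side; no posts, no meter.
- fan_toggle (a joint): Lean of the fan box's bat (rad) in that box's x-z plane: starts at -0.4, away from the grille, and must stay there.

How it is judged:
By the outcome, as a careful person would: the job done as asked, in the order asked, and still so for the second after the job is handed in, with the robot touching nothing.
It also fails if it takes over 26 s, if anything falls off the work surface, if the arm or the gripper's body presses on something with over 40 N, if the wrist force passes 120 N, or if a joint passes its speed limit or range.

### The arm

A 7-joint arm with a two-finger parallel gripper is mounted at the origin on the work surface; the furniture and walls round the work are solid. World frame = base frame: x ahead of the robot, y to its left, z up, the work surface at z = 0. Lengths are in m, angles in rad, forces in N, time in s.
With the tool pointing down it reaches from about 0.425 to 1.025 m from the base axis. Payload 9.4 kg.
Tool frame: the origin (TCP) lies at the very end of the fingers, on their centre line; the grasp point (between the pads) lies 19 mm behind it; z points along the fingers, y is the direction in which the jaws open and shut (so a half turn about z gives the same grasp; the last joint's range is limited). The gripper opens to 85 mm and grips with 20 to 120 N. Pads are 22 mm wide; open, the fingers measure 114 mm over their backs; the gripper's body (76 mm by 85 mm) begins 54 mm behind the grasp point. The pads swing forward as they close: fully open they stand 13 mm farther back than shut.
Start: joints at [-0.077, 0.599, -0.003, 1.599, 0.002, 0.943, -0.08], TCP at [0.725, -0, 0.231] pointing down, gripper open.
Joint ranges: [-2.57, 2.57], [-0.35, 1.97], [-1.29, 1.29], [0.11, 2.56], [-1.05, 4.19], [0.11, 1.86], [-2.63, 2.63]. Speed limits (rad/s): [2.22, 2.22, 3.01, 3.01, 3.14, 3.14, 3.14].

### API

Orientations are given as a unit quaternion [w, x, y, z].
In Python, from plant import sensors, vision, env gives the robot as it stands.
- The arm moves only by the tool arm_command, never from a script. Its argument "motion" is a list of rows, each a list of 3 entries, a list of its own where there are three numbers: the opening, from 0 (shut) to 1 (fully open), then the shift along the tool's x, y, z in cm, then the turn, a rotation vector about the tool's x, y, z in rad. A call has 1 to 12 rows; each row is the pose to reach, as a shift and turn from the pose commanded when the call began, along the tool's axes at that moment; what a row does not reach only later rows make up. A row lasts 1/12 s, in which the tool goes at most 41.7 mm and 7.16 degrees, less where a joint would pass 70% of its speed; a pose out of reach is approached as far as the arm can. A call with a gripper value outside its range is refused whole. The fingers move at their own pace and stop on an object; "force" is the grip in N (left out, the last holds). Time passes only in rows, so rows that repeat a pose let the fingers close. It gives the time, the measured TCP pose, the force and the opening at its end, in the units of the state.
- sensors.get_state(): the state, without advancing time (a new reading comes with each control period).
- vision.snapshot(name): name is "scene" or "side" or "wrist"; returns a dict with "img" (480x640x3 uint8, blue, green, red), "mtx" (3x3 intrinsics, pixels), "distortion" ([k1, k2, p1, p2, k3] as OpenCV has them; the pictures are not rectified), "R" (3x3) and "t" (3): a world point X has camera coordinates R X + t; the wrist camera has in their place "tool_from_camera" (4x4, takes a point from camera to tool coordinates, whose origin is the TCP and whose axes are the flange's). Camera axes: x right, y down, z forward; pixel columns grow to the right and rows downward; lengths in m; the calibration is good to about 2 mm. A picture is of the moment at which its call begins: read the wrist's pose just before it. There is no depth.
- env.sign_off(): hands the job in, once; it reports no verdict.
The state is a dict: "clock": time; "joints": joint angles; "joint_velocities": joint speeds; "joint_torque": joint torques, N m; "tcp_pos": TCP position; "eef_rot": TCP orientation; "contact_force": force on the tool from outside, world axes, zero at the start; "torque": the same for the moment, N m; "finger_gap": finger opening in m.
Only numpy, scipy, OpenCV 4.12 (cv2) and the standard library are available. Lean on these libraries where they do the work, as an engineer would, in place of code of your own. Each camera call takes 0.05 s, during which the arm holds its last target.

## Working session

There is one attempt and no reset: what is moved stays moved. The work goes in short steps, Python scripts to look and compute and a tool call to move; the robot and the scene stay as the last step left them, time stands still between calls to the robot, and variables do not carry over. Pictures are saved under pics/ and viewed, and the job is handed in when it is done.

Besides the shell and the picture viewer there is one more tool, called after "Call:" as name(argument=value, ...), one argument or row to a line, values as JSON. arm_command: Moves the arm, as the interface text tells. Its arguments: {"type":"object","properties":{"motion":{"type":"array"},"force":{"type":"number"}},"required":["motion"]}

```bash
mkdir -p pics; python3 - <<'E'
from plant import sensors, vision, env
import cv2,pickle
d={}
for n in ["scene","side","wrist"]:
    if n=="wrist": print(sensors.get_state())
    s=vision.snapshot(n); d[n]=s; cv2.imwrite(f"pics/{n}0.png",s["img"])
    print(n,{k:v for k,v in s.items() if k!="img"})
pickle.dump(d,open("s0.pkl","wb"))
E
```

```text
scene {'mtx': array([[543.45403375,   0.        , 319.34626869],
       [  0.        , 543.45403375, 241.91021258],
       [  0.        ,   0.        ,   1.        ]]), 'distortion': array([0.05525583, 0.        , 0.        , 0.        , 0.        ]), 'R': array([[-0.7265039 , -0.68712339, -0.00731651],
       [-0.47736891,  0.51232945, -0.71388897],
       [ 0.49427827, -0.51515044, -0.70022069]]), 't': array([0.39335623, 0.30652176, 0.73784509])}
side {'mtx': array([[614.82730182,   0.        , 323.04121206],
       [  0.        , 614.82730182, 250.93231386],
       [  0.        ,   0.        ,   1.        ]]), 'distortion': array([-0.13049969,  0.        ,  0.        ,  0.        ,  0.        ]), 'R': array([[-0.92120917, -0.38880522,  0.01428888],
       [-0.15360081,  0.32969795, -0.93150741],
       [ 0.35746392, -0.86030795, -0.36344157]]), 't': array([0.48589161, 0.15291773, 0.85757085])}
{'clock': 0.1, 'joints': array([-0.07666177,  0.60002967, -0.00255749,  1.60007363,  0.00178541,
        0.94290413, -0.07983019]), 'joint_velocities': array([-2.71209933e-03,  3.53494068e-0
[... 480 characters left out ...]
rray([-0.0128713 , -0.00724298, -0.07261084]), 'finger_gap': 0.08584693206486296}
wrist {'mtx': array([[377.2219789 ,   0.        , 319.87954358],
       [  0.        , 377.2219789 , 243.15490281],
       [  0.        ,   0.        ,   1.        ]]), 'distortion': array([-0.03923147,  0.        ,  0.        ,  0.        ,  0.        ]), 'tool_from_camera': array([[-2.15839630e-05, -9.50943309e-01, -3.09365192e-01,
         7.85549897e-02],
       [ 9.99999649e-01,  2.38488312e-04, -8.02846690e-04,
         3.16219318e-04],
       [ 8.37241671e-04, -3.09365101e-01,  9.50942971e-01,
        -1.42249137e-01],
       [ 0.00000000e+00,  0.00000000e+00,  0.00000000e+00,
         1.00000000e+00]])}
```

View pics/scene0.png

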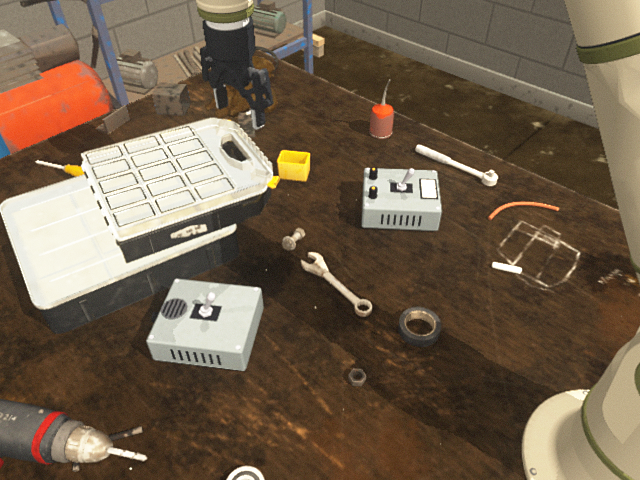

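View pics/side0.png

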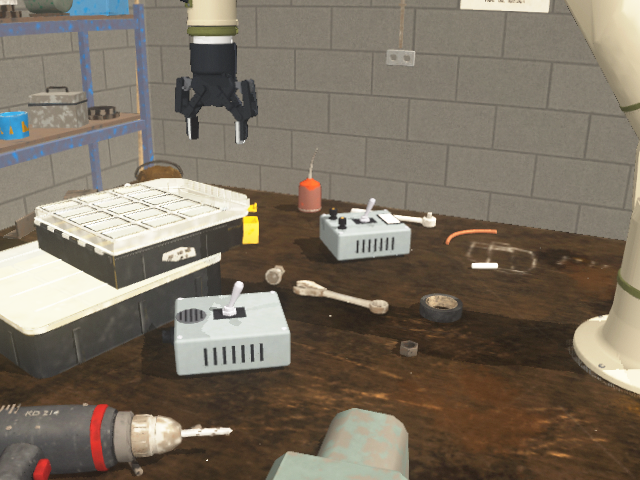

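View pics/wrist0.png

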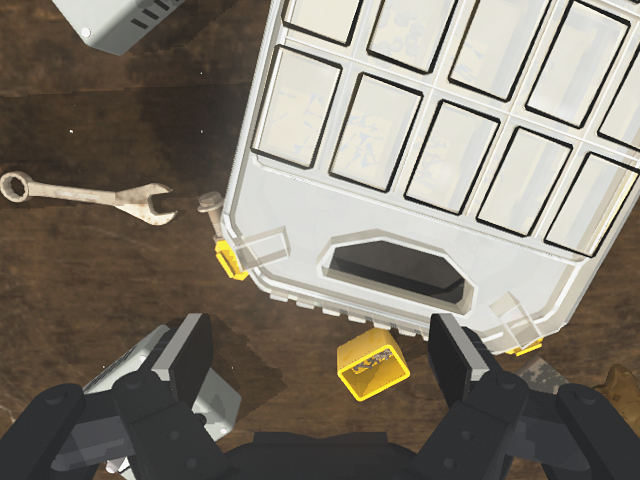

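```bash
python3 - <<'E'
import cv2,pickle,numpy as np
d=pickle.load(open("s0.pkl","rb"))
a=cv2.resize(d["scene"]["img"][155:240,350:450],None,fx=5,fy=5,interpolation=cv2.INTER_CUBIC)
b=cv2.resize(d["side"]["img"][190:265,312:432],None,fx=5,fy=5,interpolation=cv2.INTER_CUBIC)
cv2.imwrite("pics/ca.png",a);cv2.imwrite("pics/cb.png",b)
E
```

```text
(no output)
```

View pics/ca.png

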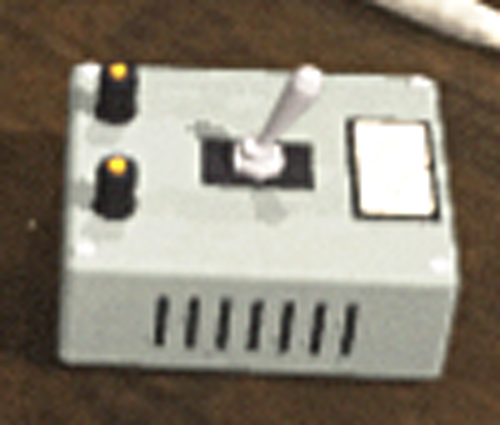

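View pics/cb.png

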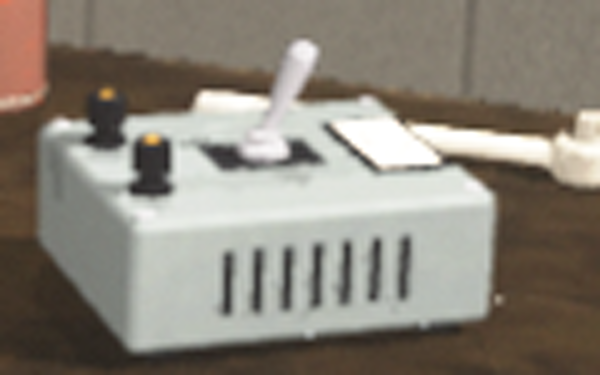

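```bash
cat > h.py <<'E'
import cv2,numpy as np
def ray(s,uv):
    p=cv2.undistortPoints(np.array([[uv]],float),s["mtx"],s["distortion"])[0,0]
    d=s["R"].T@np.array([p[0],p[1],1]); return -s["R"].T@s["t"], d/np.linalg.norm(d)
def tri(r1,r2):
    (c1,d1),(c2,d2)=r1,r2
    A=np.stack([d1,-d2],1); k=np.linalg.lstsq(A,c2-c1,rcond=None)[0]
    p,q=c1+k[0]*d1,c2+k[1]*d2
    return (p+q)/2,np.linalg.norm(p-q)
def plane(r,z):
    c,d=r; return c+d*(z-c[2])/d[2]
E
python3 - <<'E'
import pickle,numpy as np
from h import *
d=pickle.load(open("s0.pkl","rb"));S,T=d["scene"],d["side"]
np.set_printoptions(precision=4,suppress=True)
f=lambda a,o:(np.array(a)-2)/5+o
a=np.array([350,155]);b=np.array([312,190])
pts=dict(postfar=((118,70),(105,92)),postnear=((117,163),(152,138)),tip=((310,75),(302,47)),bush=((260,145),(268,138)),nl=((67,270),(132,222)),nr=((457,283),(495,195)),fr=((435,75),(372,98)))
R={}
for k,(u,v) in pts.items():
    p,e=tri(ray(S,f(u,a)),ray(T,f(v,b))); R[k]=p; print(k,p,e, plane(ray(S,f(u,a)),.081 if 'post' in k else .06))
# pose from scene rays at known heights
pn=plane(ray(S,f((117,163),a)),.081);pf=plane(ray(S,f((118,70),a)),.081)
print("sep",np.linalg.norm(pn-pf))
nl=plane(ray(S,f((67,270),a)),.06);nr=plane(ray(S,f((457,283),a)),.06)
print("side",np.linalg.norm(nl-nr), np.arctan2(*(nl-nr)[1::-1]))
y=(pn-pf);print("post yaw",np.arctan2(-y[0],y[1]),(pn+pf)/2)
E
```

```text
postfar [ 0.5983 -0.2166  0.0803] 0.00225935436500243 [ 0.5964 -0.2155  0.081 ]
postnear [ 0.5606 -0.1706  0.0802] 0.001480161787384256 [ 0.5591 -0.1695  0.081 ]
tip [ 0.5243 -0.2403  0.1024] 0.0021638037952973403 [ 0.5533 -0.2887  0.06  ]
bush [ 0.5352 -0.2309  0.0666] 0.0009147141126754719 [ 0.5403 -0.2381  0.06  ]
nl [ 0.55   -0.1279  0.0606] 0.00470125546457316 [ 0.5477 -0.1278  0.06  ]
nr [ 0.4378 -0.2237  0.0585] 0.002585856474961478 [ 0.4355 -0.2217  0.06  ]
fr [ 0.5198 -0.3276  0.0569] 0.0031925284718185825 [ 0.5159 -0.3232  0.06  ]
sep 0.059155204313745706
side 0.14623565964934765 0.6966050810740603
post yaw 0.6813670589390614 [ 0.5778 -0.1925  0.081 ]
```

```bash
python3 - <<'E'
import pickle
from h import *
d=pickle.load(open("s0.pkl","rb"));S,T=d["scene"],d["side"]
print(tri(ray(S,(388,80)),ray(T,(317,150))))
E
```

```text
(array([ 0.71856335, -0.40906062,  0.15123661]), np.float64(0.0022883817195129817))
```

Call:
arm_command(
  motion=[
    [0,[-2.2,-1.9,0.2],[0,0,0.07]],
    [0,[-4.4,-3.9,0.5],[0,0,0.15]],
    [0,[-6.6,-5.8,0.7],[0,0,0.22]],
    [0,[-8.8,-7.8,1],[0,0,0.29]],
    [0,[-11,-9.7,1.2],[0,0,0.37]],
    [0,[-13.2,-11.6,1.5],[0,0,0.44]],
    [0,[-15.4,-13.6,1.7],[0,0,0.51]],
    [0,[-17.6,-15.5,2],[0,0,0.59]],
    [0,[-19.9,-17.5,2.2],[0,0,0.66]],
    [0,[-22.1,-19.4,2.5],[0,0,0.73]],
    [0,[-24.3,-21.4,2.7],[0,0,0.81]],
    [0,[-26.5,-23.3,3],[0,0,0.88]],
  ],
)

```text
clock: 1.15
tcp_pos: [0.4908, -0.2659, 0.2012]
eef_rot: [0.0, 0.942, 0.337, -0.0]
contact_force: [0.4, -0.3, -0.4]
finger_gap: 0.0
```

```bash
python3 - <<'E'
from plant import sensors, vision
import cv2,pickle
st=sensors.get_state(); s=vision.snapshot("wrist"); s["st"]=st
pickle.dump(s,open("w1.pkl","wb")); cv2.imwrite("pics/w1.png",s["img"])
print(st["tcp_pos"],st["eef_rot"])
E
```

```text
[ 0.49079871 -0.265914    0.2012468 ] [ 2.00342400e-05  9.41619052e-01  3.36680205e-01 -4.24196147e-06]
```

View pics/w1.png

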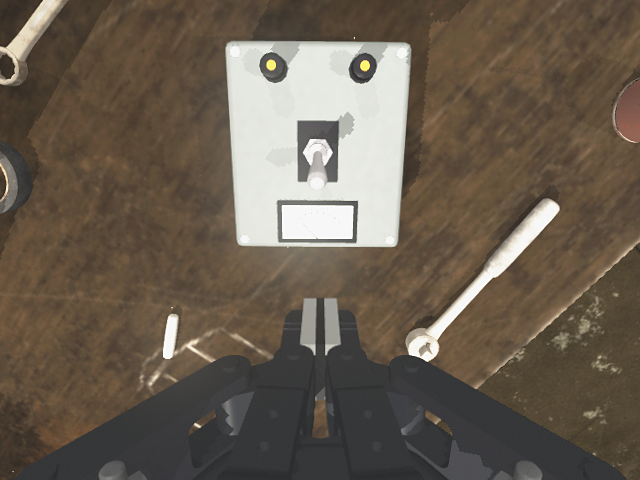

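The wrist view shows the supply straight ahead and aligned with the tool: posts at (271,65) and (365,66), bat end at (318,183), meter nearest the fingers. The shut fingertips are at about (320,300). Next I check the positions.

```bash
python3 - <<'E'
import pickle
from h import *
from scipy.spatial.transform import Rotation as Ro
s=pickle.load(open("w1.pkl","rb"));st=s["st"];M=s["tool_from_camera"]
d=pickle.load(open("s0.pkl","rb"));S=d["scene"]
q=st["eef_rot"];Rw=Ro.from_quat(np.r_[q[1:],q[0]]).as_matrix()
RT=Rw@M[:3,:3];c=Rw@M[:3,3]+st["tcp_pos"]
s["R"]=RT.T;s["t"]=-RT.T@c
f=lambda a:(np.array(a)-2)/5+[350,155]
for n,w,u in [("pfar",(365,66),(118,70)),("pnear",(271,65),(117,163)),("tip",(318,182),(310,78))]:
    p,e=tri(ray(s,w),ray(S,f(u))); print(n,p,e,"tool cm",Rw.T@(p-st["tcp_pos"])*100)
for n,w,z in [("pfar",(365,66),.081),("pnear",(271,65),.081),("tip",(318,182),.107),("bush",(318,150),.07)]:
    p=plane(ray(s,w),z); print(n,p,"tool cm",Rw.T@(p-st["tcp_pos"])*100)
E
```

```text
pfar [ 0.59723495 -0.21712756  0.07956991] 0.0006322913442172528 tool cm [11.32419874  2.97553406 12.16754897]
pnear [ 0.55928958 -0.17016374  0.08047124] 0.0005070307683060769 tool cm [11.36764509 -3.06206389 12.07720434]
tip [ 0.52248417 -0.23926874  0.10153528] 0.0001224075174041806 tool cm [ 4.13986821 -0.05179257  9.97106051]
pfar [ 0.59671735 -0.21728212  0.081     ] tool cm [11.27437047  2.95467249 12.02454054]
pnear [ 0.55906073 -0.17039275  0.081     ] tool cm [11.33542663 -3.05886236 12.02432952]
tip [ 0.52321014 -0.23871498  0.107     ] tool cm [ 4.23110575 -0.04856574  9.42458708]
bush [ 0.53617614 -0.22785532  0.07      ] tool cm [ 5.9223929  -0.06635711 13.12455014]
```

Call:
arm_command(
  motion=[
    [0,[0,0,1.5],[0,0,0]],
    [0,[0,0,3.5],[0,0,0]],
    [0,[0,0,5.5],[0,0,0]],
    [0,[0,0,7.5],[0,0,0]],
    [0,[0,0,9.3],[0,0,0]],
    [0,[0,0,10.3],[0,0,0]],
    [0,[0,0,10.8],[0,0,0]],
    [0,[0,0,10.8],[0,0,0]],
  ],
)

```text
clock: 1.87
tcp_pos: [0.4917, -0.2648, 0.0925]
eef_rot: [-0.001, 0.941, 0.339, -0.001]
contact_force: [-1.1, 0.6, -1.1]
finger_gap: -0.0
```

Call:
arm_command(
  motion=[
    [0,[0.5,0,0],[0,0,0]],
    [0,[1.0,0,0],[0,0,0]],
    [0,[1.5,0,0],[0,0,0]],
    [0,[2.0,0,0],[0,0,0]],
    [0,[2.4,0,0],[0,0,0]],
    [0,[2.8,0,0],[0,0,0]],
    [0,[3.2,0,0],[0,0,0]],
    [0,[3.6,0,0],[0,0,0]],
  ],
)

```text
clock: 2.53
tcp_pos: [0.52, -0.2419, 0.0934]
eef_rot: [0.0, 0.941, 0.339, -0.0]
contact_force: [-0.2, -0.8, 0.6]
finger_gap: -0.0001
```

Call:
arm_command(
  motion=[
    [0,[0.4,0,0],[0,0,0]],
    [0,[0.8,0,0],[0,0,0]],
    [0,[1.2,0,0],[0,0,0]],
    [0,[1.4,0,0],[0,0,0]],
    [0,[1.5,0,0],[0,0,0]],
    [0,[1.5,0,0],[0,0,0]],
  ],
)

```text
clock: 3.03
tcp_pos: [0.5315, -0.2323, 0.0932]
eef_rot: [-0.0, 0.941, 0.339, 0.0]
contact_force: [0.2, -0.1, -0.3]
finger_gap: 0.0002
```

```bash
python3 - <<'E'
from plant import sensors, vision
import cv2,numpy as np
a=vision.snapshot("scene")["img"][140:240,340:460];b=vision.snapshot("side")["img"][165:265,312:432]
cv2.imwrite("pics/c2.png",np.vstack([cv2.resize(x,None,fx=3,fy=3,interpolation=cv2.INTER_CUBIC) for x in(a,b)]))
E
```

```text
(no output)
```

View pics/c2.png

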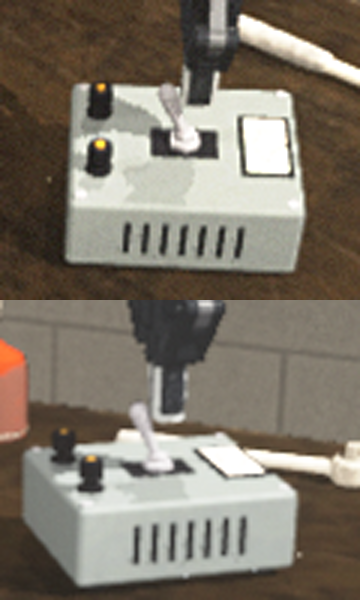

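Both views show the bat now leaning towards the posts: end at about (168,90) in the upper crop and (138,410) in the lower. I'll retreat back and up.

Call:
arm_command(
  motion=[
    [0,[-0.5,0,0],[0,0,0]],
    [0,[-1.5,0,0],[0,0,0]],
    [0,[-2.5,0,-0.5],[0,0,0]],
    [0,[-3.5,0,-2],[0,0,0]],
    [0,[-4.5,0,-4],[0,0,0]],
    [0,[-5,0,-6],[0,0,0]],
    [0,[-5,0,-8],[0,0,0]],
    [0,[-5,0,-10],[0,0,0]],
    [0,[-5,0,-11],[0,0,0]],
    [0,[-5,0,-11],[0,0,0]],
  ],
)

```text
clock: 3.97
tcp_pos: [0.4928, -0.2657, 0.2056]
eef_rot: [0.001, 0.941, 0.338, 0.001]
contact_force: [0.7, -0.8, -0.7]
finger_gap: 0.0001
```

```bash
python3 - <<'E'
from plant import sensors, vision
import cv2
for n in["scene","wrist"]: cv2.imwrite(f"pics/{n}3.png",vision.snapshot(n)["img"])
E
```

```text
(no output)
```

View pics/scene3.png

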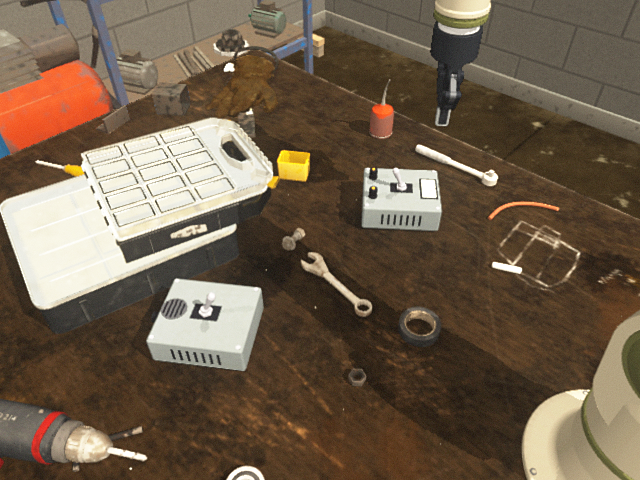

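View pics/wrist3.png

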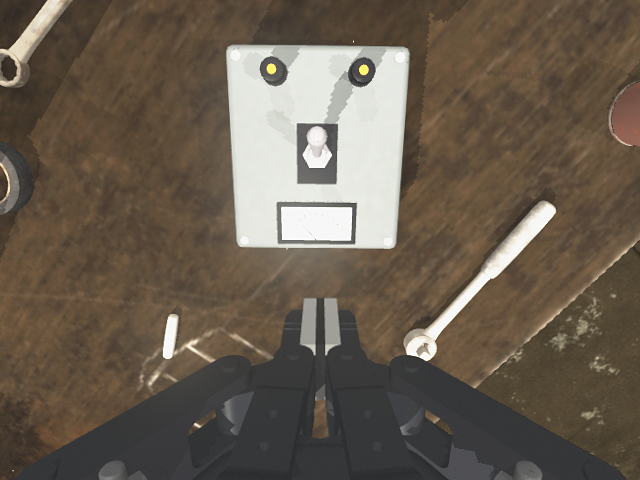

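The wrist view shows the bat end at (317,133), on the post side of the bushing; before the push it was at (318,183). In the scene view it is at (396,170), leaning to the posts. The fan toggle at (209,297) is unchanged, and the gripper is clear of everything.

```bash
python3 -c "
from plant import env
print(env.sign_off())"
```

```text
the job is handed in; nothing more can be done
None
```

The bench supply is switched on: I pushed its toggle over centre with the shut fingertips, and it now stays leaning towards the binding posts. I then backed the arm off and handed the job in at about 4 s of the 26 s allowed.

- **Supply toggle:** the scene and wrist views after retreating both show the bat leaning to the posts.
- **Fan box:** its toggle looks unchanged in the scene view, and the arm never went near that box.
- **Forces:** the readings at the end of each move stayed under about 2 N, and the gripper ended about 9 cm above the bat.
- **Measurements:** the bat end measured 102 mm high in both two-view checks against the 107 mm given, and the post tops 80 mm against 81 mm. The 5 mm difference on the bat made no difference to the push. No other check failed or disagreed.

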